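Feed the spacer row to the stop and clamp the lead block for tapping

ROBOT

A 6-joint arm with a two-finger parallel gripper is mounted at the origin on a cart in front of the work surface, level with it; the furniture and walls round the work are solid. World frame = base frame: x ahead of the robot, y to its left, z up, the work surface at z = 0. Lengths are in mm, angles in rad, forces in N, time in s.
With the tool pointing down it reaches from about 250 to 775 mm from the base axis. Payload 4 kg.
Tool frame: the origin (TCP) lies where the fingers leave the gripper's body, on its centre line; the fingertips stand 73 mm ahead of it and the grasp point (between the pads) lies 54 mm ahead of it (arm.tip_reach is the distance from the TCP to the fingertips, in mm); z points along the fingers, y is the line along which they close (so a half turn about z gives the same grasp; the last joint's range is limited). The gripper opens to 85 mm and grips with 20 to 120 N. Pads are 22 mm wide; open, the fingers measure 114 mm over their backs; the gripper's body (76 mm by 85 mm) begins 54 mm behind the grasp point. The pads swing forward as they close: fully open they stand 13 mm farther back than shut.
Start: joints at [-1.237, 0.087, 1.371, -0, 1.684, -0.103], TCP at [232.67, -498.372, 303.941] pointing down, gripper open.
Joint ranges: [-3.1, 3.1], [-0.76, 2.03], [0.27, 2.55], [-1.08, 4.22], [0.17, 2.65], [-2.57, 2.57]. Speed limits (rad/s): [2.79, 2.79, 3.14, 3.14, 3.14, 3.14].

INTERFACE

Orientations are given as [roll, pitch, yaw] about the fixed x, y, z axes, in that order (R = Rz(yaw) Ry(pitch) Rx(roll)).
In Python, from station import arm gives the robot as it stands.
- The arm moves only by the shell command python3 -m handwheel 'ROWS' [FORCE]. ROWS is JSON, a list of rows, each an object with "gripper": the closure, from 0 (fully open) to 1 (shut); "xyz": the shift along the tool's x, y, z as a fraction of full scale, a list of three; "twist": the turn about the tool's z as a fraction of full scale. In form: [{"gripper": gripper, "xyz": [dx, dy, dz], "twist": twist}, ...]. A call has 1 to 5 rows; each row shifts and turns the commanded pose from where the row before left it, along the tool's axes as they then stand; what a row does not reach is not made up. Full scale, the value 1, is 75 mm for a shift and 180 degrees for a turn. A row lasts 1/12 s, in which the tool goes at most 41.7 mm and 7.16 degrees, less where a joint would pass 70% of its speed; a pose out of reach is approached as far as the arm can. A call with a number of a shift or a turn outside -1 to 1 is refused whole. A call with a gripper value outside its range is refused whole. The fingers move at their own pace and stop on an object; FORCE is the grip in N (left out, the last holds). Time passes only in rows, so rows that do not move let the fingers close. It gives the time, the measured TCP pose, the force, the opening and the grip force at its end, in the units of the state.
- arm.get_state(): the state, without advancing time (a new reading comes with each control period).
- arm.snapshot(name): name is "side" or "top"; returns a dict with "color" (480x640x3 uint8, red, green, blue), "depth" (480x640 float32, mm along the optical axis (not along the pixel's ray), 0 where there is no reading), "fx", "fy", "cx", "cy" (pixels), "R" (3x3) and "t" (3): a world point X has camera coordinates R X + t. Camera axes: x right, y down, z forward; pixel columns grow to the right and rows downward; lengths in mm; the calibration is good to about 2 mm. A picture is of the moment at which its call begins.
- arm.finish_job(): hands the job in; it is judged then, once.
The state is a dict: "time_s": time; "qpos": joint angles; "qd": joint speeds; "tau": joint torques, N m; "tcp_pos": TCP position; "tool_rot": TCP orientation; "force": force on the tool from outside, world axes, zero at the start; "ft_torque": the same for the moment, N m; "opening": finger opening in mm; "gripper_force": force on a finger pad.
Only numpy, scipy, OpenCV 4.12 (cv2) and the standard library are available. Lean on these libraries where they do the work, as an engineer would, in place of code of your own. Each camera call takes 0.05 s, during which the arm holds its last target. There are 200 camera calls.

TASK

Push the whole row of four aluminium spacer blocks along the rail from its tail, as one closed-up train, until the lead block is fully home against the end stop. Then push the toggle clamp's red lever over until the clamp's foot presses firmly on the lead block and stays there, leaving the row closed up against the stop. Everything is only pushed, nothing is lifted, and the other things lying about stay where they are.

Things in the scene. Friction and masses are not known exactly. Their poses are not given: they have to be found in the camera images.
- fixture: tapping fixture fixed to the table: dark steel base plate 12 mm thick, x -55 to +120, y -185 to +150 mm. Origin: on the rail's centre line, at the table surface. +y runs along the rail to the end stop, +x across it to the clamp, z up. A riser block, top at z = 36.5 mm, carries the clamp at x 30 to 90, y 72 to 128 mm
- rail_mouth (a point): middle of the rail's open end, fixture (0, -175, 12) mm; axes as the fixture's. The rail is the strip of plate top (z = 12 mm) between two steel guide strips, each 14 mm wide and 10 mm high (tops at z = 22 mm), inner faces at x = -15.5 and +15.5 mm, running from here to the end stop
- stop_face (a point): middle of the end stop's flat face that looks along the rail, fixture (0, 120, 27) mm; axes as the fixture's. The stop is a fixed steel block 60 mm wide, 34 mm high above the plate
- block_1: aluminium spacer block, 28 mm wide, 40 mm long along the rail, 30 mm high, with two small drilled holes in its top, about 0.1 kg: the lead block, nearest the end stop. Origin: middle of its underside, which slides on the base plate (z = 12 mm); axes as the fixture's
- block_2: aluminium spacer block, 28 mm wide, 40 mm long along the rail, 30 mm high, with two small drilled holes in its top, about 0.1 kg: second of the row. Origin: middle of its underside, which slides on the base plate (z = 12 mm); axes as the fixture's
- block_3: aluminium spacer block, 28 mm wide, 40 mm long along the rail, 30 mm high, with two small drilled holes in its top, about 0.1 kg: third of the row. Origin: middle of its underside, which slides on the base plate (z = 12 mm); axes as the fixture's
- block_4: aluminium spacer block, 28 mm wide, 40 mm long along the rail, 30 mm high, with two small drilled holes in its top, about 0.1 kg: the tail block, nearest the open end of the rail; its outer end face (20 mm from its origin, on the side away from the stop) is free and is where the row is pushed. Origin: middle of its underside, which slides on the base plate (z = 12 mm); axes as the fixture's
- clamp: the toggle clamp: bright steel base on the riser block, hinged arm with a dark foot, red lever; it keeps pressing on the block with a few newtons after the lever is let go if it was pushed firmly (about 10 N) to its end. Origin: fixture (38, 100, 36.5) mm; its y axis points along fixture +x
- clamp_arm (a joint): hinge angle of the toggle clamp, rad; arm, foot and red lever turn as one piece. Starts raised at 0.5 to 0.8, falls as the lever is pushed over towards the rail; near 0.02 to 0.03 the foot bears on the block below. Steady friction 0.3 N m (about 4 N at the lever), no spring, stays where left. Axis: parallel to the fixture's y, at fixture x = 55, z = 66.5 mm
- clamp_handle (a point): point on the centre line of the clamp's red lever (round grip 17 mm thick, 62 mm long), 20 mm below its end. Turns about the hinge at 80 mm radius. Closed, the lever is upright with this point at fixture (74.5, 100, 144.5) mm; raised, it leans away from the rail (to fixture +x), lower and farther out
- clamp_foot (a point): middle of the underside of the clamp's foot, 18 mm across, at the arm's end above the rail. Closed, it stands at fixture (0, 100, 40.5) mm, on the lead block's middle when that is home; raised, it hangs 25 to 50 mm above the blocks' tops
- centre_punch: dark octagonal centre punch, 118 mm long, 12 mm thick, lying on the base plate to the right of the clamp. Bystander. Origin: middle of its underside
- nut: dark steel hexagon nut, 24x27x13 mm, lying on the base plate near the clamp. Bystander. Origin: middle of its underside
- weld_magnet: flat arrow-shaped welding magnet, red edges, grey faces, 69x102x14 mm, on the table in front of the fixture. Bystander. Origin: middle of its underside
- bolt: bright hexagon bolt, 27x70x24 mm, lying on the table in front of the fixture. Bystander. Origin: middle of its underside
- paint_marker: red and white marker pen, 135 mm long, 17 mm thick, lying on the table to the right. Bystander. Origin: middle of its underside
- tape_measure: yellow tape measure, 67x82x38 mm, on the table to the right. Bystander. Origin: middle of its underside
- spanner: steel combination spanner, 180 mm long, 30 mm wide, 7 mm thick, lying on the table to the right. Bystander. Origin: middle of its underside
Not all that is in view belongs to the job. Leave any yellow look-alike of the block_4 alone.

How it is judged (in metres and radians):
On the way, in this order (a step that is already met when the one before it is completed fails the run):
1. the row is closed up with the lead block against the end stop, the clamp still raised (y of block_1 in the frame of fixture above 0.098 m and horizontal distance between block_1 and block_2 below 0.042 m and horizontal distance between block_2 and block_3 below 0.042 m and horizontal distance between block_3 and block_4 below 0.042 m and value of joint clamp_arm above 0.4 rad), for 0.2 s.
2. the clamp is closed, its foot on the lead block (value of joint clamp_arm below 0.06 rad and contact force between clamp and block_1 above 0.5 N), for 0.2 s.
At the end, for the whole second after the job is handed in: the four blocks lie flat in the rail and at rest, in their order, the lead block within 2 mm of the end stop and each gap in the row under 2 mm; the clamp is closed on the lead block (hinge angle below 0.06 rad, foot pressing on it with over 0.5 N) and stays so (all of step 2 and y of block_1 in the frame of fixture above 0.098 m and horizontal distance between block_1 and block_2 below 0.042 m and horizontal distance between block_2 and block_3 below 0.042 m and horizontal distance between block_3 and block_4 below 0.042 m and angle between each of block_1, block_2, block_3, block_4's own z axis and vertical below 0.06 rad and x of block_1 in the frame of fixture between -0.004 and 0.004 m and z of each of block_1, block_2, block_3, block_4 in the frame of fixture below 0.0145 m and x of block_2 in the frame of fixture between -0.004 and 0.004 m and x of block_3 in the frame of fixture between -0.004 and 0.004 m and x of block_4 in the frame of fixture between -0.004 and 0.004 m and linear speed of each of block_1, block_2, block_3, block_4 below 0.01 m/s and velocity of joint clamp_arm between -0.05 and 0.05 rad/s); the robot touches nothing.
It fails at once if a block is lifted out of the rail or tipped (z of any of block_1, block_2, block_3, block_4 in the frame of fixture above 0.02 m or angle between any of block_1, block_2, block_3, block_4's own z axis and vertical above 0.25 rad).
It fails at once if the row is pulled apart: a gap of more than 10 mm opens between neighbours (horizontal distance between block_1 and block_2 above 0.05 m or horizontal distance between block_2 and block_3 above 0.05 m or horizontal distance between block_3 and block_4 above 0.05 m).
It fails at once if a bystander is moved by more than 15 mm or lifted (distance of any of centre_punch, nut, weld_magnet, bolt, paint_marker, tape_measure, spanner from where it was at the start of the episode above 0.015 m).
It fails at once if the clamp is pushed over before the row is home (y of block_1 in the frame of fixture below 0.096 m and value of joint clamp_arm below 0.35 rad).
It also fails if it takes over 48 s, if anything falls off the work surface, if the arm or the gripper's body presses on something with over 40 N, if the wrist force passes 120 N, or if a joint passes its speed limit or range.

## Working session

There is one attempt and no reset: what is moved stays moved. The work goes in short steps, Python scripts to look and compute and a shell command to move; the robot and the scene stay as the last step left them, time stands still between calls to the robot, and variables do not carry over. Pictures are saved under pics/ and viewed, at most 10 in all, crops included, and the job is handed in when it is done.

```bash
mkdir -p pics; python3 - <<'E'
from station import arm
import cv2,numpy as np
for n in("top","side"):
    s=arm.snapshot(n); cv2.imwrite(f"pics/{n}0.png",s["color"][:,:,::-1]); np.savez(f"{n}0.npz",**s)
    print(n,s["fx"],s["cx"],s["cy"],s["R"],s["t"])
st=arm.get_state();print(st["tcp_pos"],st["tool_rot"],st["force"],st["time_s"],arm.tip_reach)
E
```

```text
top 505.25070061563196 322.2715564671482 240.51999816182618 [[-0.00597886 -0.99975792 -0.02117424]
 [-0.99243759  0.00852857 -0.12245363]
 [ 0.12260457  0.02028198 -0.99224834]] [ -10.98774608  542.04834431 1001.74631953]
side 460.58222415014353 317.45871281634646 233.78044638857762 [[-0.99980175  0.00346739  0.01960684]
 [-0.01378536  0.58999633 -0.80728823]
 [-0.01436715 -0.80739848 -0.58983157]] [ 539.79856577   95.76680683 1084.65898381]
[ 232.55451874 -498.0723409   302.83771505] [-3.13955117e+00 -1.98870770e-04  4.36805056e-01] [ 0.1510886   0.70961692 -0.08197775] 0.1 72.6
```

View pics/top0.png

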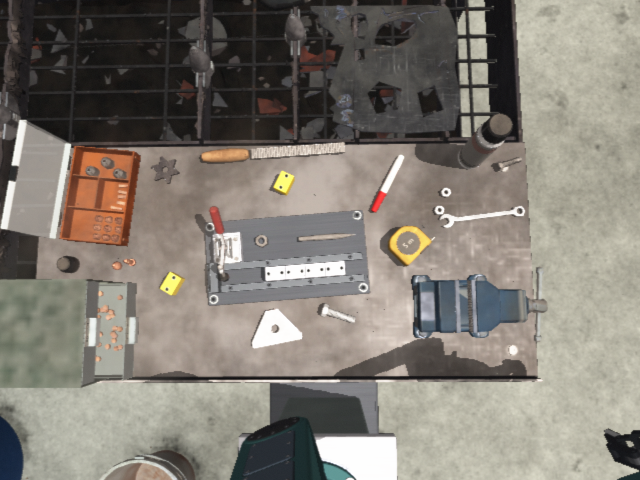

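View pics/side0.png

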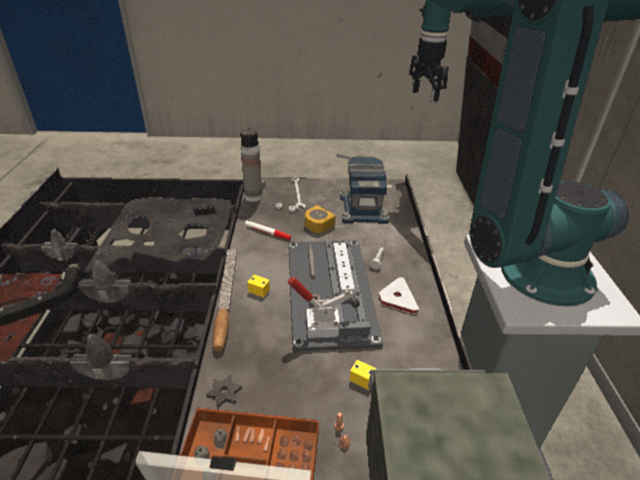

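The top view shows the grey-white row of four at about (265–345, 270), with its tail end at (345, 268). The rail mouth is on the right at about (368, 267), the stop is on the left, and the red lever is at (216, 220). Things that could be taken for block_4 are the tail block of the white row (337, 268), yellow block A (284, 183) and yellow block B (171, 284). I choose (337, 268), which is aluminium, in the rail and at the mouth end. A close crop will check it.

```bash
cat > h.py <<'E'
import numpy as np
def cloud(s):
    v,u=np.mgrid[:480,:640]; d=s["depth"]
    c=np.stack([(u-s["cx"])/s["fx"]*d,(v-s["cy"])/s["fy"]*d,d],-1)
    w=(c-s["t"])@s["R"]; w[d<=0]=np.nan
    return w
E
python3 - <<'E'
import numpy as np,cv2
from h import *
s=dict(np.load("top0.npz")); w=cloud(s)
print("table z",np.nanmedian(w[340:370,180:240,2]))
roi=np.zeros((480,640),bool); roi[195:315,195:380]=1
m=roi&(w[...,2]>7)&(w[...,2]<90)
n,l,st,_=cv2.connectedComponentsWithStats(m.astype(np.uint8)); k=1+np.argmax(st[1:,4]); m=l==k
print(st[k])
m2=m&(w[...,2]<17)
p=w[m2][:,:2].astype(np.float32); r=cv2.minAreaRect(p); print(r,cv2.boxPoints(r))
print("plate z",np.nanmedian(w[m2][:,2]))
for z0,z1 in((37,48),):
    q=roi&(w[...,2]>z0)&(w[...,2]<z1); q[:255]=0;q[285:]=0;q[:,:250]=0
    P=w[q]; print(len(P)); rr=cv2.minAreaRect(P[:,:2].astype(np.float32)); print(rr,cv2.boxPoints(rr),np.median(P[:,2]))
c=s["color"][200:310,195:380,::-1]; cv2.imwrite("pics/crop.png",cv2.resize(c,None,fx=4.3,fy=4.3,interpolation=cv2.INTER_CUBIC))
E
```

```text
table z -0.2894445645497812
[  205   210   165    96 13112]
((510.82720947265625, 61.39256286621094), (175.41200256347656, 335.1300354003906), 4.133000373840332) [[ 411.27258  222.20068]
 [ 435.42603 -112.05783]
 [ 610.38184  -99.41556]
 [ 586.2284   234.84296]]
plate z 12.528029743655804
1101
((480.3185729980469, 20.323558807373047), (28.162185668945312, 160.44577026367188), 4.0640153884887695) [[460.5874    99.34679 ]
 [471.95837  -60.695545]
 [500.04974  -58.69967 ]
 [488.67877  101.34267 ]] 42.615723357302265
```

View pics/crop.png

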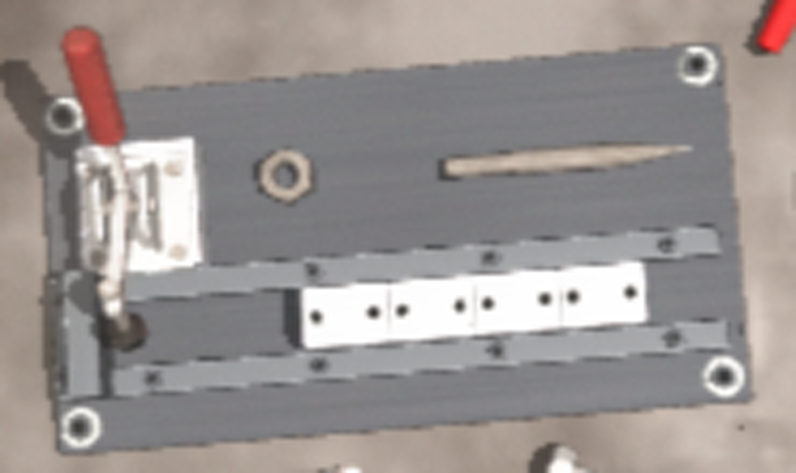

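The crop confirms the row: four white-silver blocks at crop x 300–645, touching, with the tail face at (645, 290). The clamp is raised and its lever is at the upper left. Next I measure the lever and work out the first move.

```bash
cat >> h.py <<'E'
YAW=np.radians(4.12); O=np.array([477.15,76.5])
Rf=np.array([[np.cos(YAW),-np.sin(YAW)],[np.sin(YAW),np.cos(YAW)]])
def fix(p): p=np.array(p,float); return np.concatenate([(p[...,:2]-O)@Rf,p[...,2:]],-1)
def where(st):
    print("t",st["time_s"],"fix",fix(st["tcp_pos"]).round(1),"tip z",round(st["tcp_pos"][2]-72.6,1),"rot",np.degrees(st["tool_rot"]).round(2),"F",(np.array(st["force"])).round(2),"op",st["opening"])
E
python3 - <<'E'
from h import *; from station import arm
s=dict(np.load("top0.npz"));w=cloud(s);c=s["color"].astype(int)
m=(c[...,0]>90)&(c[...,1]<60)&(c[...,2]<60); m[:, :195]=0;m[:,260:]=0;m[:200]=0;m[250:]=0
P=fix(w[m]);P=P[np.isfinite(P[:,2])]
o=P[np.argsort(P[:,0])]; print(len(o),o[::12].round(0)); where(arm.get_state())
E
python3 -m handwheel '[{"gripper":1,"xyz":[0,0,0],"twist":0.0387},{"gripper":1,"xyz":[0,0,0],"twist":0.0387},{"gripper":1,"xyz":[0,0,0],"twist":0.0387},{"gripper":1,"xyz":[0,0,0],"twist":0}]' 40
```

```text
0 []
t 0.1 fix [-285.2 -555.5  302.8] tip z 230.2 rot [-1.7988e+02 -1.0000e-02  2.5030e+01] F [ 0.15  0.71 -0.08] op 85.58377293612861
time_s: 0.43
tcp_pos: [232.6, -498.2, 303.2]
tool_rot: [-3.14, 0.0, 0.07]
force: [-0.0, 0.1, -0.2]
opening: 38.7
gripper_force: 0.0
```

```bash
python3 -m handwheel '[{"gripper":1,"xyz":[0.3,-0.4,0],"twist":0},{"gripper":1,"xyz":[0.3,-0.4,0],"twist":0},{"gripper":1,"xyz":[0.3,-0.4,0],"twist":0},{"gripper":1,"xyz":[0.3,-0.4,0],"twist":0},{"gripper":1,"xyz":[0.3,-0.4,0],"twist":0}]' >/dev/null
python3 -m handwheel '[{"gripper":1,"xyz":[0.3,-0.4,0],"twist":0},{"gripper":1,"xyz":[0.3,-0.4,0],"twist":0},{"gripper":1,"xyz":[0.3,-0.4,0],"twist":0},{"gripper":1,"xyz":[0.3,-0.4,0],"twist":0},{"gripper":1,"xyz":[0,0,0],"twist":0}]' 
python3 - <<'E'
from h import *; from station import arm
where(arm.get_state())
s=dict(np.load("top0.npz"));w=cloud(s);c=s["color"].astype(int)
m=(c[...,0]>2*c[...,1]); m[:, :195]=0;m[:,260:]=0;m[:200]=0;m[250:]=0
P=fix(w[m]);P=P[np.isfinite(P[:,2])]
o=P[np.argsort(P[:,0])]; print(len(o),o[::15].round(0))
E
```

```text
time_s: 1.27
tcp_pos: [417.6, -209.3, 303.8]
tool_rot: [-3.138, -0.002, 0.084]
force: [0.0, -0.8, -0.7]
opening: -0.3
gripper_force: 0.0
t 1.2667 fix [ -79.9 -280.8  303.8] tip z 231.2 rot [-1.7981e+02 -1.2000e-01  4.7900e+00] F [ 0.02 -0.81 -0.74] op -0.3146920843300579
163 [[ 81.  98. 104.]
 [ 85.  96. 103.]
 [ 90.  94. 112.]
 [ 93.  94. 116.]
 [ 96.  99. 122.]
 [100. 103. 125.]
 [103.  95. 127.]
 [106.  98. 131.]
 [109. 102. 138.]
 [112.  99. 142.]
 [116. 102. 142.]]
```

```bash
python3 -m handwheel '[{"gripper":1,"xyz":[0.267,-0.36,0],"twist":0},{"gripper":1,"xyz":[0.267,-0.36,0],"twist":0},{"gripper":1,"xyz":[0.267,-0.36,0],"twist":0},{"gripper":1,"xyz":[0.267,-0.36,0],"twist":0},{"gripper":1,"xyz":[0,0,0],"twist":0}]' >/dev/null
python3 -m handwheel '[{"gripper":1,"xyz":[0,0,0.48],"twist":0},{"gripper":1,"xyz":[0,0,0.48],"twist":0},{"gripper":1,"xyz":[0,0,0.48],"twist":0},{"gripper":1,"xyz":[0,0,0.48],"twist":0},{"gripper":1,"xyz":[0,0,0],"twist":0}]' 
python3 - <<'E'
from h import *; from station import arm
where(arm.get_state())
E
```

```text
time_s: 2.1
tcp_pos: [482.0, -100.1, 151.2]
tool_rot: [-3.135, 0.016, 0.074]
force: [-1.4, 1.0, -1.2]
opening: -0.1
gripper_force: 0.0
t 2.1 fix [  -7.8 -176.5  151.2] tip z 78.6 rot [-179.64    0.94    4.24] F [-1.42  1.05 -1.16] op -0.09564091582236273
```

```bash
python3 -m handwheel '[{"gripper":1,"xyz":[0,0,0],"twist":0},{"gripper":1,"xyz":[0,0,0],"twist":0},{"gripper":1,"xyz":[0,0,0],"twist":0}]'
python3 - <<'E'
from h import *; from station import arm
where(arm.get_state())
E
```

```text
time_s: 2.35
tcp_pos: [489.0, -102.0, 163.3]
tool_rot: [3.139, -0.006, 0.072]
force: [-0.2, 0.1, -0.2]
opening: 0.2
gripper_force: 0.0
t 2.35 fix [  -1.  -178.8  163.3] tip z 90.7 rot [179.85  -0.32   4.15] F [-0.16  0.12 -0.22] op 0.16839755249390273
```

```bash
python3 -m handwheel '[{"gripper":1,"xyz":[0.013,0,0.215],"twist":0},{"gripper":1,"xyz":[0,0,0.215],"twist":0},{"gripper":1,"xyz":[0,0,0.215],"twist":0},{"gripper":1,"xyz":[0,0,0.21],"twist":0},{"gripper":1,"xyz":[0,0,0],"twist":0}]' >/dev/null
python3 -m handwheel '[{"gripper":1,"xyz":[0,0,0],"twist":0},{"gripper":1,"xyz":[0,0,0],"twist":0}]' >/dev/null
python3 - <<'E'
from h import *; from station import arm; import cv2
where(arm.get_state())
s=arm.snapshot("top"); cv2.imwrite("pics/t1.png",cv2.resize(s["color"][195:315,200:400,::-1],None,fx=4,fy=4,interpolation=2))
E
```

```text
t 2.9333 fix [  -0.2 -178.5   98.3] tip z 25.7 rot [179.9   -0.23   4.14] F [ 0.1  -0.17 -0.44] op -0.12630896323091934
```

View pics/t1.png

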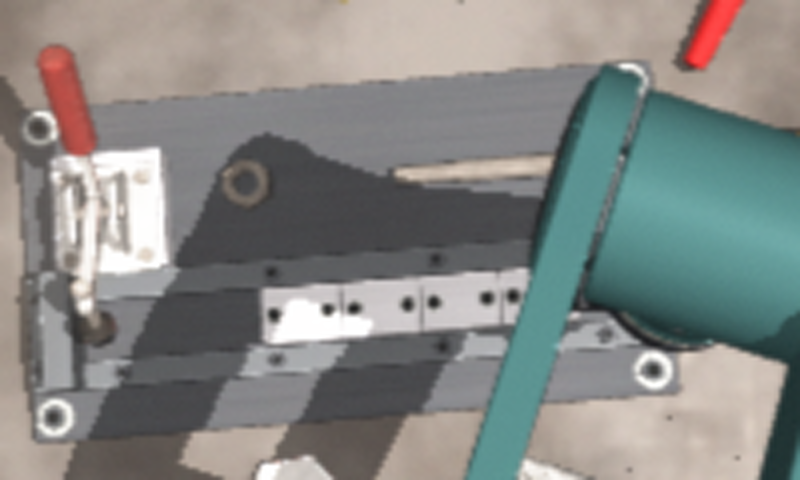

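The row has not moved, and its front is at crop (262, 315). I start the push.

```bash
python3 -m handwheel '[{"gripper":1,"xyz":[0,-0.06,0],"twist":0},{"gripper":1,"xyz":[0,-0.06,0],"twist":0},{"gripper":1,"xyz":[0,-0.06,0],"twist":0},{"gripper":1,"xyz":[0,-0.06,0],"twist":0},{"gripper":1,"xyz":[0,-0.06,0],"twist":0}]' |grep force
python3 -m handwheel '[{"gripper":1,"xyz":[0,-0.05,0],"twist":0},{"gripper":1,"xyz":[0,-0.05,0],"twist":0},{"gripper":1,"xyz":[0,-0.05,0],"twist":0},{"gripper":1,"xyz":[0,-0.05,0],"twist":0},{"gripper":1,"xyz":[0,-0.05,0],"twist":0}]' |grep force:
python3 -m handwheel '[{"gripper":1,"xyz":[0,-0.05,0],"twist":0},{"gripper":1,"xyz":[0,-0.05,0],"twist":0},{"gripper":1,"xyz":[0,-0.05,0],"twist":0},{"gripper":1,"xyz":[0,-0.05,0],"twist":0},{"gripper":1,"xyz":[0,-0.05,0],"twist":0}]' |grep force:
cat > look.py <<'E'
from h import *; from station import arm; import cv2
where(arm.get_state())
s=arm.snapshot("top"); np.savez("last.npz",**s); w=fix(cloud(s))
m=(abs(w[...,0])<8)&(w[...,2]>37)&(w[...,2]<48)&(w[...,1]<118)&(w[...,1]>-140)
P=w[m]; print("row top y range",np.percentile(P[:,1],[0,2,98,100]).round(1),"x med",np.median(P[:,0]))
E
python3 look.py
```

```text
force: [0.1, 0.3, 0.6]
gripper_force: 0.0
force: [-0.1, -2.7, -0.1]
gripper_force: 1.3
force: [0.3, -4.0, -0.6]
gripper_force: 1.4
t 4.2333 fix [  -1.7 -117.5   95.8] tip z 23.2 rot [179.99  -0.     4.13] F [ 0.29 -3.95 -0.63] op 0.24431952689005482
row top y range [-24.6 -22.3  53.6  55.4] x med 0.09740862465811748
```

```bash
python3 -m handwheel '[{"gripper":1,"xyz":[0.005,-0.05,-0.015],"twist":0},{"gripper":1,"xyz":[0.005,-0.05,-0.015],"twist":0},{"gripper":1,"xyz":[0.005,-0.05,-0.01],"twist":0},{"gripper":1,"xyz":[0,-0.05,0],"twist":0},{"gripper":1,"xyz":[0,-0.05,0],"twist":0}]' |grep force:
python3 -m handwheel '[{"gripper":1,"xyz":[0,-0.05,0],"twist":0},{"gripper":1,"xyz":[0,-0.05,0],"twist":0},{"gripper":1,"xyz":[0,-0.05,0],"twist":0},{"gripper":1,"xyz":[0,-0.05,0],"twist":0},{"gripper":1,"xyz":[0,-0.05,0],"twist":0}]' |grep force:
python3 -m handwheel '[{"gripper":1,"xyz":[0,-0.05,0],"twist":0},{"gripper":1,"xyz":[0,-0.05,0],"twist":0},{"gripper":1,"xyz":[0,-0.05,0],"twist":0},{"gripper":1,"xyz":[0,-0.05,0],"twist":0}]' |grep force:
python3 look.py
```

```text
force: [-0.9, -2.7, -0.3]
gripper_force: 1.1
force: [-0.2, -1.4, -0.5]
gripper_force: 1.1
force: [0.0, -1.7, -0.2]
gripper_force: 1.1
t 5.45 fix [ -0.6 -64.9  98.8] tip z 26.2 rot [179.99   0.     4.13] F [ 0.05 -1.7  -0.15] op -0.08141533966822362
row top y range [52.1 53.4 98.  99.9] x med 0.07322778971565042
```

```bash
python3 -m handwheel '[{"gripper":1,"xyz":[0,-0.03,0],"twist":0},{"gripper":1,"xyz":[0,-0.03,0],"twist":0},{"gripper":1,"xyz":[0,-0.03,0],"twist":0},{"gripper":1,"xyz":[0,-0.03,0],"twist":0}]' |grep force:
python3 -m handwheel '[{"gripper":1,"xyz":[0,-0.02,0],"twist":0},{"gripper":1,"xyz":[0,-0.02,0],"twist":0},{"gripper":1,"xyz":[0,0,0],"twist":0}]' |grep force:
python3 look.py
```

```text
force: [0.5, -3.1, -0.0]
gripper_force: 1.3
force: [0.0, -0.7, -0.1]
gripper_force: 0.8
t 6.0833 fix [ -0.5 -53.   98.8] tip z 26.2 rot [-179.98   -0.      4.14] F [ 0.04 -0.68 -0.11] op 0.15866193783114693
row top y range [ 68.5  69.1 117.3 118. ] x med 0.07985741966946863
```

```bash
python3 -m handwheel '[{"gripper":1,"xyz":[0,-0.02,0],"twist":0},{"gripper":1,"xyz":[0,-0.02,0],"twist":0},{"gripper":1,"xyz":[0,0,0],"twist":0}]' |grep force:
python3 -m handwheel '[{"gripper":1,"xyz":[0,-0.02,0],"twist":0},{"gripper":1,"xyz":[0,-0.01,0],"twist":0},{"gripper":1,"xyz":[0,0,0],"twist":0}]' |grep force:
python3 look.py
```

```text
force: [0.4, -8.4, -0.6]
gripper_force: 4.5
force: [0.5, -14.7, -1.5]
gripper_force: 7.2
t 6.6333 fix [ -0.1 -51.8  99.2] tip z 26.6 rot [ 1.7945e+02 -6.0000e-02  4.1300e+00] F [  0.45 -14.66  -1.52] op -0.3196478637705461
row top y range [ 74.6  75.1 117.8 118. ] x med 0.05927091159947523
```

The force rose to 15 N with the TCP stalled, so the row is home. I back off and rise.

```bash
python3 -m handwheel '[{"gripper":1,"xyz":[0,0.07,0],"twist":0},{"gripper":1,"xyz":[0,0.13,0],"twist":0},{"gripper":1,"xyz":[0,0.13,0],"twist":0},{"gripper":1,"xyz":[0,0.07,0],"twist":0},{"gripper":1,"xyz":[0,0,0],"twist":0}]' |grep force:
python3 -m handwheel '[{"gripper":1,"xyz":[0,0,-0.24],"twist":0},{"gripper":1,"xyz":[0,0,-0.24],"twist":0},{"gripper":1,"xyz":[0,0,-0.24],"twist":0},{"gripper":1,"xyz":[0,0,-0.24],"twist":0},{"gripper":1,"xyz":[0,0,-0.24],"twist":0}]' |grep force:
python3 -m handwheel '[{"gripper":1,"xyz":[0.4,0,0],"twist":0},{"gripper":1,"xyz":[0.4,0,0],"twist":0},{"gripper":1,"xyz":[0.4,0,0],"twist":0},{"gripper":1,"xyz":[0.4,0,0],"twist":0},{"gripper":1,"xyz":[0.4,0,0],"twist":0}]' |grep force:
python3 -m handwheel '[{"gripper":1,"xyz":[0.2,0,0],"twist":0},{"gripper":1,"xyz":[0,0,0],"twist":0},{"gripper":1,"xyz":[0,0,0],"twist":0}]' |grep force:
python3 look.py; python3 - <<'E'
import numpy as np,cv2
s=np.load("last.npz");cv2.imwrite("pics/t2.png",cv2.resize(s["color"][185:315,195:395,::-1],None,fx=4,fy=4,interpolation=2))
E
```

```text
force: [0.3, -0.2, 0.2]
gripper_force: 0.0
force: [-0.1, 0.3, -0.1]
gripper_force: 0.0
force: [0.5, -0.5, 0.3]
gripper_force: 0.0
force: [0.2, 0.5, -0.2]
gripper_force: 0.0
t 8.1833 fix [164.6 -77.7 187.9] tip z 115.3 rot [-1.7996e+02  1.0000e-01  4.1500e+00] F [ 0.21  0.54 -0.23] op -0.3796837286161166
row top y range [ 70.6  71.4 117.6 117.9] x med 0.21574943440672442
```

View pics/t2.png

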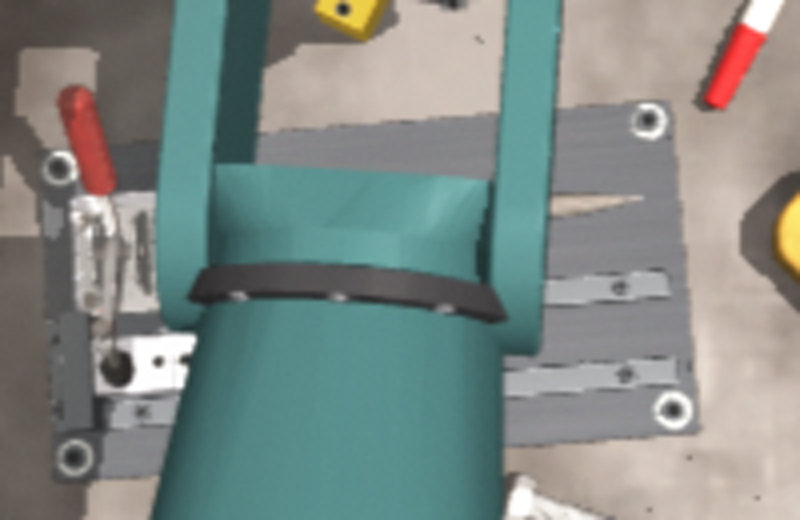

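The lead block sits against the stop at crop (95, 360) and the lever at (85, 140) is still raised. I move to the outer side of the lever.

```bash
python3 -m handwheel '[{"gripper":1,"xyz":[0,-0.475,0],"twist":0},{"gripper":1,"xyz":[0,-0.475,0],"twist":0},{"gripper":1,"xyz":[0,-0.475,0],"twist":0},{"gripper":1,"xyz":[0,-0.475,0],"twist":0},{"gripper":1,"xyz":[0,-0.475,0],"twist":0}]' |grep force:
python3 -m handwheel '[{"gripper":1,"xyz":[0,0,0],"twist":0},{"gripper":1,"xyz":[0,0,0],"twist":0},{"gripper":1,"xyz":[0,0,0],"twist":0}]' |grep force:
python3 look.py; python3 - <<'E'
from h import *; from station import arm; import cv2
for n in("side","top"):
    s=arm.snapshot(n); np.savez(n+"3.npz",**s)
    w=fix(cloud(s)); m=(abs(w[...,0])<9)&(w[...,2]>36)&(w[...,2]<47)&(w[...,1]<119)&(w[...,1]>-140)
    print(n,m.sum(),np.percentile(w[m][:,1],[0,2,98,100]).round(1))
s=np.load("side3.npz")["color"][200:370,240:440,::-1]
cv2.imwrite("pics/s3.png",cv2.resize(s,None,fx=3.5,fy=3.5,interpolation=2))
E
```

```text
force: [0.2, 0.3, 0.5]
gripper_force: 0.0
force: [0.7, -0.8, -0.2]
gripper_force: 0.0
t 8.9 fix [163.6  99.8 189. ] tip z 116.4 rot [1.7995e+02 2.0000e-02 4.1500e+00] F [ 0.71 -0.8  -0.19] op 0.32942541796329367
row top y range [-41.6 -38.5  98.1 117.8] x med 0.007975095588818858
side 343 [-41.7 -36.4 114.1 116.7]
top 628 [-41.5 -38.7 109.6 118.3]
```

View pics/s3.png

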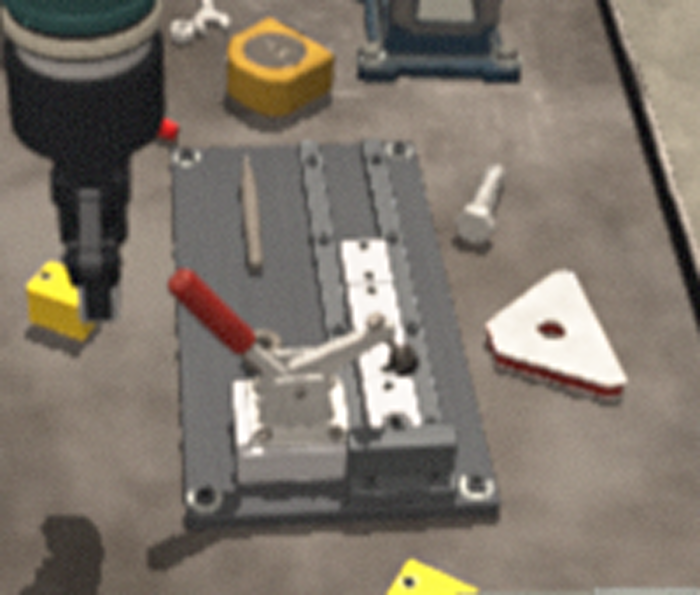

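The side view shows the row closed up against the stop, with its tail at crop (362, 240). The fingers at (95, 300) are just outside the lever end at (180, 285). I push the lever towards the rail.

```bash
python3 -m handwheel '[{"gripper":1,"xyz":[-0.09,0,0],"twist":0},{"gripper":1,"xyz":[-0.09,0,0],"twist":0},{"gripper":1,"xyz":[-0.09,0,0],"twist":0},{"gripper":1,"xyz":[-0.07,0,0],"twist":0},{"gripper":1,"xyz":[-0.07,0,0],"twist":0}]' |grep force:
python3 -m handwheel '[{"gripper":1,"xyz":[-0.07,0,0],"twist":0},{"gripper":1,"xyz":[-0.07,0,0],"twist":0},{"gripper":1,"xyz":[-0.07,0,0],"twist":0},{"gripper":1,"xyz":[-0.07,0,0],"twist":0}]' |grep force:
python3 look.py | head -1
```

```text
force: [11.2, -0.8, 5.3]
gripper_force: 5.4
force: [8.8, -0.6, 7.4]
gripper_force: 4.5
t 9.8 fix [118.4 100.1 196.6] tip z 124.0 rot [-179.88   -1.33    4.07] F [ 8.83 -0.55  7.36] op 0.061411915107795735
```

```bash
python3 -m handwheel '[{"gripper":1,"xyz":[-0.06,0,0],"twist":0},{"gripper":1,"xyz":[-0.06,0,0],"twist":0},{"gripper":1,"xyz":[-0.06,0,0],"twist":0},{"gripper":1,"xyz":[-0.06,0,0],"twist":0}]' |grep force:
python3 look.py | head -1
```

```text
force: [20.3, 2.4, -3.8]
gripper_force: 0.0
t 10.1833 fix [ 97.9 100.4 193.1] tip z 120.5 rot [-179.89   -0.81    4.11] F [20.29  2.37 -3.76] op 0.0803020474986937
```

```bash
python3 -m handwheel '[{"gripper":1,"xyz":[-0.03,0,0],"twist":0},{"gripper":1,"xyz":[0,0,0],"twist":0},{"gripper":1,"xyz":[0,0,0],"twist":0},{"gripper":1,"xyz":[0,0,0],"twist":0}]' |grep force:
python3 look.py; python3 - <<'E'
from h import *; from station import arm; import cv2
s=arm.snapshot("side")["color"][200:370,240:440,::-1]
cv2.imwrite("pics/s4.png",cv2.resize(s,None,fx=3.5,fy=3.5,interpolation=2))
E
```

```text
force: [15.9, 2.4, 0.4]
gripper_force: 0.0
t 10.5667 fix [ 98.  100.1 192.6] tip z 120.0 rot [-179.9    -1.13    4.08] F [15.91  2.36  0.42] op 0.14026878526159114
row top y range [-41.6 -38.6  91.3  98. ] x med -0.03275185978647831
```

View pics/s4.png

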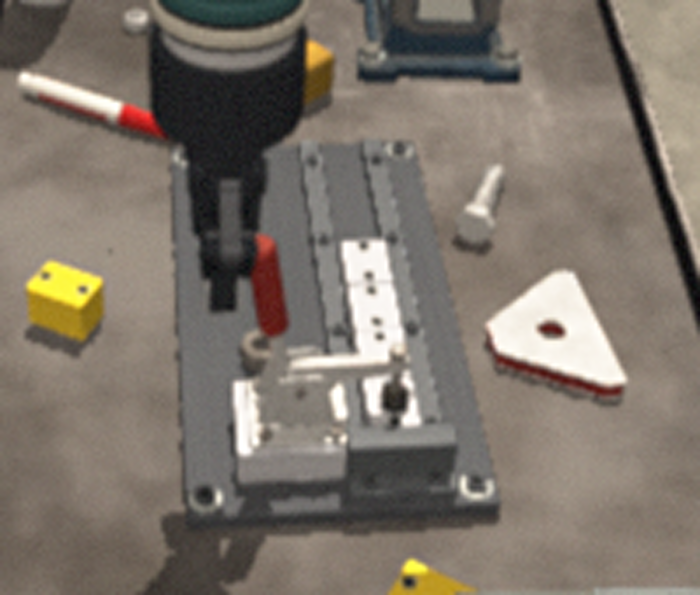

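The side view shows the lever upright at crop (268, 285) and the foot on the lead block at (393, 395). I give one more firm press and then withdraw.

```bash
python3 -m handwheel '[{"gripper":1,"xyz":[-0.04,0,0],"twist":0},{"gripper":1,"xyz":[-0.02,0,0],"twist":0},{"gripper":1,"xyz":[0,0,0],"twist":0},{"gripper":1,"xyz":[0,0,0],"twist":0}]' |grep force:
python3 look.py|head -1
python3 -m handwheel '[{"gripper":1,"xyz":[0.15,0,0],"twist":0},{"gripper":1,"xyz":[0.2,0,0],"twist":0},{"gripper":1,"xyz":[0.3,0,0],"twist":0},{"gripper":1,"xyz":[0.2,0,0],"twist":0},{"gripper":1,"xyz":[0,0,0],"twist":0}]' |grep force:
python3 -m handwheel '[{"gripper":1,"xyz":[0,0,0],"twist":0},{"gripper":1,"xyz":[0,0,0],"twist":0},{"gripper":1,"xyz":[0,0,0],"twist":0},{"gripper":1,"xyz":[0,0,0],"twist":0}]' |grep force:
python3 look.py; python3 - <<'E'
from h import *; from station import arm; import cv2
S=arm.snapshot("side");w=fix(cloud(S));c=S["color"].astype(int)
m=(c[...,0]>2*c[...,1])&(abs(w[...,1]-100)<20)&(w[...,2]>95)&(w[...,0]<140)
P=w[m]; print(len(P)); z=P[:,2]
for a,b in((100,120),(120,140),(140,160)):
    q=P[(z>a)&(z<b)]; print(np.median(q,0).round(1))
s=S["color"][200:370,240:440,::-1]
cv2.imwrite("pics/s5.png",cv2.resize(s,None,fx=3.5,fy=3.5,interpolation=2))
E
```

```text
force: [28.7, 3.6, -5.0]
gripper_force: 0.0
t 11.0 fix [ 97. 100. 193.] tip z 120.4 rot [-179.87   -1.71    4.04] F [28.73  3.63 -4.99] op -0.1389121948712999
force: [0.1, 0.1, -0.8]
gripper_force: 0.0
force: [0.2, -0.2, 0.0]
gripper_force: 0.0
t 11.8 fix [150.9 100.2 189. ] tip z 116.4 rot [1.80e+02 1.00e-02 4.15e+00] F [ 0.19 -0.24  0.04] op 0.26161162106641067
row top y range [-41.7 -38.7  91.5  94.2] x med 0.043887628125404546
203
[ 74.3 107.2 112.6]
[ 76.4 107.3 129.3]
[ 78.8 107.  151. ]
```

View pics/s5.png

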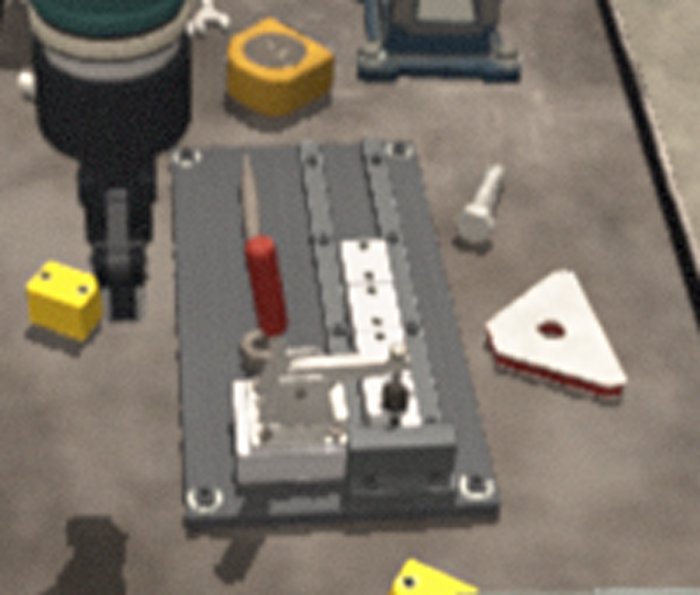

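The clamp is closed and the fingers are clear at crop (120, 280). The rough slope of the lever is ambiguous, so I check the hinge angle by projecting a lever model into the image.

```bash
python3 - <<'E'
from h import *; from station import arm
for n in("side","top"):
    S=arm.snapshot(n);c=S["color"].astype(int)
    def proj(x,y,z):
        X=np.append(O+Rf@np.array([x,y]),z); p=S["R"]@X+S["t"]; return np.array([S["fx"]*p[0]/p[2]+S["cx"],S["fy"]*p[1]/p[2]+S["cy"]])
    def lev(a,h): # h: z at angle 0
        dx,dz=19.5,h-66.5; return proj(55+dx*np.cos(a)+dz*np.sin(a),100,66.5+dz*np.cos(a)-dx*np.sin(a))
    m=c[...,0]>1.8*c[...,1]
    q=np.array([lev(.05,h) for h in(105,162)])
    for a in(0,.025,.06,.1,.15): print(n,a,[lev(a,h).round(1).tolist() for h in(105,125,145,162)])
    lo=np.floor(q.min(0)-12).astype(int);hi=np.ceil(q.max(0)+12).astype(int)
    for v in range(lo[1],hi[1],2 if n=="side" else 2):
        u=np.where(m[v,lo[0]:hi[0]])[0]+lo[0]
        if len(u): print(v,u.min(),u.max(),u.mean().round(1))
E
```

```text
side 0 [[316.6, 292.5], [316.8, 284.6], [317.0, 276.5], [317.1, 269.4]]
side 0.025 [[316.1, 292.7], [316.0, 284.8], [315.9, 276.7], [315.8, 269.7]]
side 0.06 [[315.4, 293.0], [314.9, 285.2], [314.4, 277.1], [314.0, 270.1]]
side 0.1 [[314.6, 293.4], [313.7, 285.6], [312.7, 277.6], [311.9, 270.6]]
side 0.15 [[313.6, 293.9], [312.2, 286.2], [310.7, 278.3], [309.4, 271.4]]
267 314 314 314.0
269 310 317 313.5
271 310 318 314.0
273 311 318 314.5
275 311 318 314.5
277 311 318 314.5
279 312 319 315.5
281 312 319 315.5
283 313 319 316.0
285 313 320 316.5
287 313 320 316.5
289 314 320 317.0
291 314 321 317.5
293 314 321 317.5
295 316 319 317.5
top 0 [[218.9, 235.6], [216.5, 234.2], [214.0, 232.7], [211.8, 231.4]]
top 0.025 [[218.9, 235.1], [216.5, 233.5], [214.0, 231.7], [211.8, 230.2]]
top 0.06 [[219.0, 234.5], [216.6, 232.5], [214.1, 230.3], [211.8, 228.4]]
top 0.1 [[219.1, 233.8], [216.6, 231.3], [214.1, 228.8], [211.9, 226.5]]
top 0.15 [[219.2, 233.0], [216.7, 230.0], [214.2, 226.9], [212.0, 224.1]]
```

The slope suggests about 0.06–0.11, which is within calibration error. A mechanical check settles it: touch the lever again and see whether it still stalls at the same place (TCP x ≈ 97–98).

```bash
python3 -m handwheel '[{"gripper":1,"xyz":[-0.25,0,0],"twist":0},{"gripper":1,"xyz":[-0.25,0,0],"twist":0},{"gripper":1,"xyz":[-0.14,0,0],"twist":0},{"gripper":1,"xyz":[0,0,0],"twist":0},{"gripper":1,"xyz":[0,0,0],"twist":0}]' |egrep 'tcp|force:'
for i in 1; do
python3 -m handwheel '[{"gripper":1,"xyz":[-0.03,0,0],"twist":0},{"gripper":1,"xyz":[0,0,0],"twist":0},{"gripper":1,"xyz":[0,0,0],"twist":0}]'|egrep '^force:'; python3 look.py|head -1; done
python3 -m handwheel '[{"gripper":1,"xyz":[-0.03,0,0],"twist":0},{"gripper":1,"xyz":[0,0,0],"twist":0},{"gripper":1,"xyz":[0,0,0],"twist":0}]'|egrep '^force:'; python3 look.py|head -1
python3 -m handwheel '[{"gripper":1,"xyz":[-0.03,0,0],"twist":0},{"gripper":1,"xyz":[0,0,0],"twist":0},{"gripper":1,"xyz":[0,0,0],"twist":0}]'|egrep '^force:'; python3 look.py|head -1
python3 -m handwheel '[{"gripper":1,"xyz":[-0.03,0,0],"twist":0},{"gripper":1,"xyz":[0,0,0],"twist":0},{"gripper":1,"xyz":[0,0,0],"twist":0}]'|egrep '^force:'; python3 look.py|head -1
```

```text
tcp_pos: [573.3, 183.9, 189.2]
force: [0.4, -0.4, -0.0]
gripper_force: 0.0
force: [-0.3, 0.6, 0.0]
t 12.6667 fix [101.9 100.  188.7] tip z 116.1 rot [ 1.80e+02 -2.00e-02  4.12e+00] F [-0.25  0.57  0.04] op -0.408855673815781
force: [3.3, 1.4, -0.9]
t 12.9667 fix [ 99.9 100.2 189. ] tip z 116.4 rot [-1.7998e+02 -1.1000e-01  4.1200e+00] F [ 3.35  1.39 -0.93] op -0.02574296172591903
force: [9.8, 2.3, -2.9]
t 13.2667 fix [ 99.1 100.4 189.5] tip z 116.9 rot [-179.94   -0.39    4.11] F [ 9.82  2.26 -2.93] op 0.1855156860789564
force: [15.1, 2.8, -5.2]
t 13.5667 fix [ 98.6 100.4 189.8] tip z 117.2 rot [-179.92   -0.69    4.1 ] F [15.06  2.77 -5.16] op 0.032703432851209524
```

It stiffens at once at the same place, so the clamp is bearing on the block. I press firmly one last time, retract and hand in.

```bash
python3 -m handwheel '[{"gripper":1,"xyz":[-0.04,0,0],"twist":0},{"gripper":1,"xyz":[-0.02,0,0],"twist":0},{"gripper":1,"xyz":[0,0,0],"twist":0}]'|egrep '^force:'
python3 -m handwheel '[{"gripper":1,"xyz":[0.15,0,0],"twist":0},{"gripper":1,"xyz":[0.2,0,0],"twist":0},{"gripper":1,"xyz":[0.3,0,0],"twist":0},{"gripper":1,"xyz":[0.2,0,0],"twist":0},{"gripper":1,"xyz":[0,0,0],"twist":0}]' |grep ^force:
python3 -m handwheel '[{"gripper":1,"xyz":[0,0,0],"twist":0},{"gripper":1,"xyz":[0,0,0],"twist":0},{"gripper":1,"xyz":[0,0,0],"twist":0},{"gripper":1,"xyz":[0,0,0],"twist":0}]' |grep ^force:
python3 look.py; python3 -c "
from station import arm; print(arm.finish_job())"
```

```text
force: [26.8, 5.6, -10.2]
force: [-0.9, -0.4, 0.3]
force: [-0.2, 0.3, 0.0]
t 14.6167 fix [153.1 100.2 188.9] tip z 116.3 rot [1.7999e+02 3.0000e-02 4.1500e+00] F [-0.21  0.34  0.04] op -0.5797387431137568
row top y range [-41.7 -38.8  91.4 110.7] x med 0.0022578394591147377
the job is handed in; nothing more can be done
None
```

I handed the job in at about 15 s with the row pushed home against the stop, the clamp closed on the lead block and the arm clear; no verdict came back, and "closed" rests on the lever stalling hard twice at the same place, since the camera estimate of its angle (about 0.06–0.11 rad) was too rough to confirm the 0.06 rad limit.

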